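# Clamp the part and hold the pallet release at its third notch

### The job

The finished part must not shift when its pallet is unlocked: take the sprung clamp off its parking stand, clip it fully down over the part's upright flange and the stop plate together, near the middle of that edge, and let go of it. Then, with the gripper's fingers, press the lever of the spring-return release dial down past its first two notches to the third (not on to the end stop), and finish while still holding it there against its spring, leaving the loose items round about where they are.

Things in the scene. Friction and masses are not known exactly. Their poses are not given: they have to be found in the camera images.
- clamp_centre (a point): Centre of the sprung clamp, like a clothes peg of dark steel, 90 mm tall, 26 mm wide along x, 100 g, standing upright; midway up, between its pivots. z up, x along the edge it grips, y across. Jaw tips reach 45 mm below this point. A cross-bridge (18 mm wide in y) has its underside 8 mm below: it rests on the gripped edge's top when the clamp is fully down.
- clamp_tails (a point): On the clamp, 26 mm above its centre: midway between its two tails, which rise from 8 to 45 mm above the centre, 24 mm wide in x, spread in a V (52 mm over the outsides at the top). Pinched together along y (12 N each) until parallel and 30 mm over the outsides, they open the jaws to a 28 mm gap; let go, springs close the jaws to 8 mm or onto what lies between. Both sides move alike.
- clamp_right (a joint): How far each jaw of the clamp is swung open (rad): 0 closed to the 8 mm gap, 0.25 fully pinched, about 0.08 when gripping the 14 mm edge.
- park_top (a point): Middle of the top of the parking stand's upright tab (8 mm thick, 40 mm wide along x, top 75 mm above the work surface, on a black 70 x 60 x 10 mm base, fixed). The clamp starts clipped fully down over it; lift it 45 mm to clear.
- edge_top (a point): Middle of the top of the edge to clip onto, 105 mm above the work surface: a dark steel stop plate (8 mm thick, 90 mm long) and the part's aluminium flange (6 mm, 76 mm long) stand upright face to face on an aluminium pallet (140 x 110 x 18 mm), together 14 mm thick, tops level. x along the edge, y across, z up. The upper 55 mm are free on both sides. All fixed.
- dial (a joint): Angle of the release dial (rad): 0 at rest, grows as its lever is pressed down; notches (detents) at 0.3, 0.6 and 0.9, end stop at 1.2. Its spring always returns it to 0 when let go; holding the third notch takes about 6 N at the lever tip (up to 9 N on the way, varying with the notches).
- lever_tip (a point): Centre of the black round cross-grip (16 mm thick, 48 mm long along y) at the end of the dial's steel lever, 100 mm from the dial's axis; this point moves with the dial. At rest it is 168 mm above the work surface; at the first, second and third notch 140, 110 and 81 mm; at the end stop 56 mm.
- dial_axis (a point): Fixed centre of the dial, 120 mm above the work surface. z up, y along its axle. At dial angle q the lever tip is at x = -100 mm cos(0.5 - q), z = 100 mm sin(0.5 - q), y = 0 in this frame. A grey block (top 150 mm above the surface) stands at y = 11 to 57 mm, x = -30 to 40 mm. A disc behind the lever has a black peg at each notch; the third and lowest is thickest.
- spare_part: Loose aluminium part, 50 x 100 x 32 mm, lying by: leave it alone. Origin under its middle.
- pull_stud: Loose steel pull stud, 40 mm across, 46 mm tall, upright: leave it alone. Origin under its middle.
- hex_key: Loose L-shaped hex key, 8 mm thick, 108 mm long, lying flat: leave it alone. Origin near the middle of its long leg.
Mind the look-alikes: they are no part of the job. Leave any green look-alike of the part that bears edge_top alone.

How it is judged:
By the outcome, as a careful person would: the job done as asked, in the order asked, and still so for the second after the job is handed in, while the arm keeps its last pose, push and grip.
It also fails if it takes over 54 s, if anything falls off the work surface, if the arm or the gripper's body presses on something with over 40 N, if the wrist force passes 120 N, or if a joint passes its speed limit or range.

### The arm

A 6-joint arm with a two-finger parallel gripper is mounted at the origin on the work surface. World frame = base frame: x ahead of the robot, y to its left, z up, the work surface at z = 0. Lengths are in m, angles in rad, forces in N, time in s.
With the tool pointing down it reaches from about 0.35 to 0.975 m from the base axis. Payload 4.9 kg.
Tool frame: the origin (TCP) lies on the centre line of the jaws, within the pads' length; the fingertips stand 14 mm ahead of it and the grasp point (between the pads) lies 5 mm behind it (manip.nose_length is the distance from the TCP to the fingertips, in m); z points along the fingers, y is the line along which they close (so a half turn about z gives the same grasp; the last joint's range is limited). The gripper opens to 85 mm and grips with 20 to 120 N. Pads are 22 mm wide; open, the fingers measure 114 mm over their backs; the gripper's body (76 mm by 85 mm) begins 54 mm behind the grasp point. The pads swing forward as they close: fully open they stand 13 mm farther back than shut.
Start: joints at [1.033, 0.053, 1.613, -0, 1.476, -0.119], TCP at [0.254, 0.571, 0.245] pointing down, gripper open.
Joint ranges: [-3.01, 3.01], [-1.01, 2.22], [0.06, 2.58], [-1.02, 4.17], [0.09, 2.62], [-3.14, 3.14]. Speed limits (rad/s): [2.57, 2.57, 3.14, 3.14, 3.14, 3.14].

### API

Orientations are given as a unit quaternion [w, x, y, z].
In Python, from plant import manip, imaging gives the robot as it stands.
- The arm moves only by the tool play_rows, never from a script. Its argument "commands" is a list of rows, each a list of 6 numbers: the shift along the tool's x, y, z in mm, then the turn, a rotation vector about the tool's x, y, z in degrees. A call has 1 to 5 rows; each row shifts and turns the commanded pose from where the row before left it, along the tool's axes as they then stand; what a row does not reach is not made up. A row lasts 1/12 s, in which the tool goes at most 41.7 mm and 7.16 degrees, less where a joint would pass 70% of its speed; a pose out of reach is approached as far as the arm can. A call is refused whole if a number of a shift passes 41.7 or a number of a turn 7.16, either way. A call with a gripper value outside its range is refused whole. "hand" is the finger opening in mm, from 0 to 85.4, set as the call begins (left out, the last holds). The fingers move at their own pace and stop on an object; the grip force is fixed at half the most. Time passes only in rows, so rows that do not move let the fingers close. It gives the time, the measured TCP pose, the force, the opening and the grip force at its end, in the units of the state.
- manip.state(): the state, without advancing time (a new reading comes with each control period).
- imaging.grab_frame(name): name is "scene" or "top"; returns a dict with "image" (420x560x3 uint8, red, green, blue), "fx", "fy", "cx", "cy" (pixels), "k1" (the pictures are not rectified: a ray, as slopes to the right and down, at radius r is drawn at 1 + k1 r^2 times it, then the intrinsics apply), "R" (3x3) and "t" (3): a world point X has camera coordinates R X + t. Camera axes: x right, y down, z forward; pixel columns grow to the right and rows downward; lengths in m; the calibration is good to about 2 mm. A picture is of the moment at which its call begins. There is no depth.
- manip.job_done(): hands the job in; it is judged then, once.
The state is a dict: "time": time; "joint_pos": joint angles; "joint_vel": joint speeds; "joint_efforts": joint torques, N m; "tool_pos": TCP position; "tool_rot": TCP orientation; "contact_force": force on the tool from outside, world axes, zero at the start; "ft_torque": the same for the moment, N m; "gripper_width": opening from 0.0 (shut) to 1.0 (fully open); "grasp_force": force on a finger pad.
Only numpy, scipy, OpenCV 4.12 (cv2) and the standard library are available. Lean on these libraries where they do the work, as an engineer would, in place of code of your own. Each camera call takes 0.05 s, during which the arm holds its last target. There are 200 camera calls.

## Working session

There is one attempt and no reset: what is moved stays moved. The work goes in short steps, Python scripts to look and compute and a tool call to move; the robot and the scene stay as the last step left them, time stands still between calls to the robot, and variables do not carry over. Pictures are saved under pics/ and viewed, at most 10 in all, crops included, and the job is handed in when it is done.

Besides the shell and the picture viewer there is one more tool, called after ">>>" as name([rows], argument=value, ...), one row to a line, values as JSON. play_rows: Moves the arm, as the interface text tells. Its arguments: {"type":"object","properties":{"commands":{"type":"array","items":{"type":"array","items":{"type":"number"}}},"hand":{"type":"number"}},"required":["commands"]}

```bash
mkdir -p pics; cat > h.py <<'E'
import numpy as np,cv2,sys
from plant import manip,imaging
def grab(n,path=None):
    f=imaging.grab_frame(n)
    if path: cv2.imwrite(path,cv2.cvtColor(f["image"],cv2.COLOR_RGB2BGR))
    return f
def ray(f,u,v):
    d=np.array([(u-f["cx"])/f["fx"],(v-f["cy"])/f["fy"]]);p=d.copy()
    for _ in range(20): p=d/(1+f["k1"]*(p@p))
    R=np.array(f["R"]);t=np.array(f["t"])
    w=R.T@np.array([p[0],p[1],1]);return -R.T@t,w/np.linalg.norm(w)
def atz(f,u,v,z):
    c,w=ray(f,u,v);return c+w*(z-c[2])/w[2]
def proj(f,X):
    c=np.array(f["R"])@X+np.array(f["t"]);s=c[:2]/c[2];s=s*(1+f["k1"]*(s@s))
    return s*[f["fx"],f["fy"]]+[f["cx"],f["cy"]]
def tri(fa,a,fb,b):
    c1,w1=ray(fa,*a);c2,w2=ray(fb,*b)
    A=np.stack([w1,-w2],1);s=np.linalg.lstsq(A,c2-c1,rcond=None)[0]
    p,q=c1+s[0]*w1,c2+s[1]*w2;return (p+q)/2,np.linalg.norm(p-q)
E
python3 - <<'E'
from h import *
a=grab("scene","pics/s0.png");b=grab("top","pics/t0.png")
import pickle;pickle.dump((a,b),open("f0.pkl","wb"))
for f in(a,b):print(f["fx"],f["k1"],-np.array(f["R"]).T@f["t"],np.round(f["R"],2).tolist())
s=manip.state();print(s["tool_pos"],s["tool_rot"],s["time"],manip.nose_length)
E
```

```text
396.3306811082673 -0.07542602464013944 [1.14101934 0.37306526 0.67332681] [[-0.52, 0.85, -0.01], [0.53, 0.31, -0.79], [-0.67, -0.42, -0.62]]
399.6886965811608 -0.08323728679321743 [0.38649539 0.01476065 0.92918598] [[-0.02, -1.0, -0.01], [-0.98, 0.03, -0.18], [0.18, 0.01, -0.98]]
[0.25389528 0.57052946 0.24419921] [-2.80710277e-04  2.07870425e-01  9.78155948e-01 -8.65527745e-04] 0.1 0.014
```

View pics/s0.png

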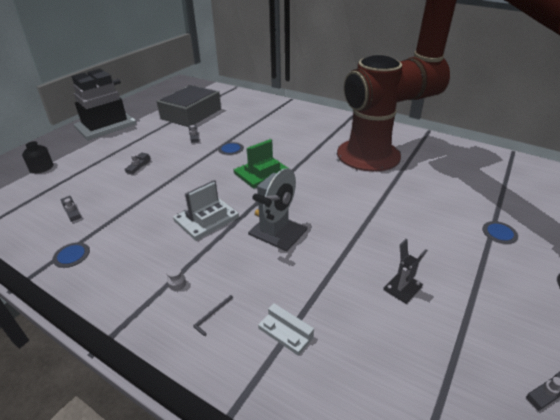

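View pics/t0.png

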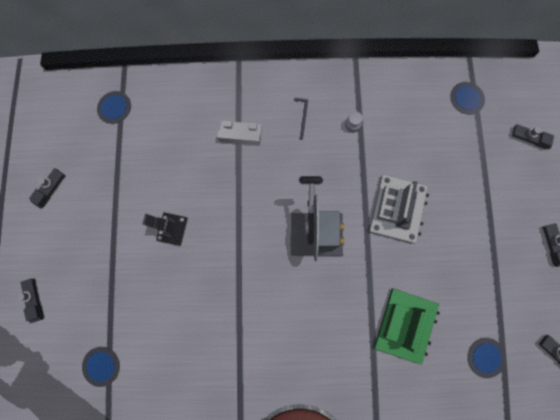

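The pictures show the following:
- **Clamp:** standing on its black-based stand at scene (406,265), top (165,226).
- **Clamp look-alikes:** flat dark items at top (47,188), (31,300), (533,135), (555,245). They are lying down, so not chosen.
- **Edge:** grey pallet at scene (205,205), top (402,207). The green look-alike is at scene (262,160), top (408,325).
- **Lever grip:** top (311,180).

Next is one close crop sheet.

```bash
python3 - <<'E'
from h import *
s=cv2.imread("pics/s0.png");t=cv2.imread("pics/t0.png")
def c(im,u,v,w=66,h=50):return cv2.resize(im[v-h//2*1:v+h//2,u-w//2:u+w//2],(400,300),interpolation=cv2.INTER_CUBIC)
o=np.vstack([np.hstack([c(s,406,266,88,66),c(t,165,228)]),np.hstack([c(s,205,205,88,66),c(t,402,208,88,66)])])
cv2.imwrite("pics/c0.png",o)
E
```

```text
(no output)
```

View pics/c0.png

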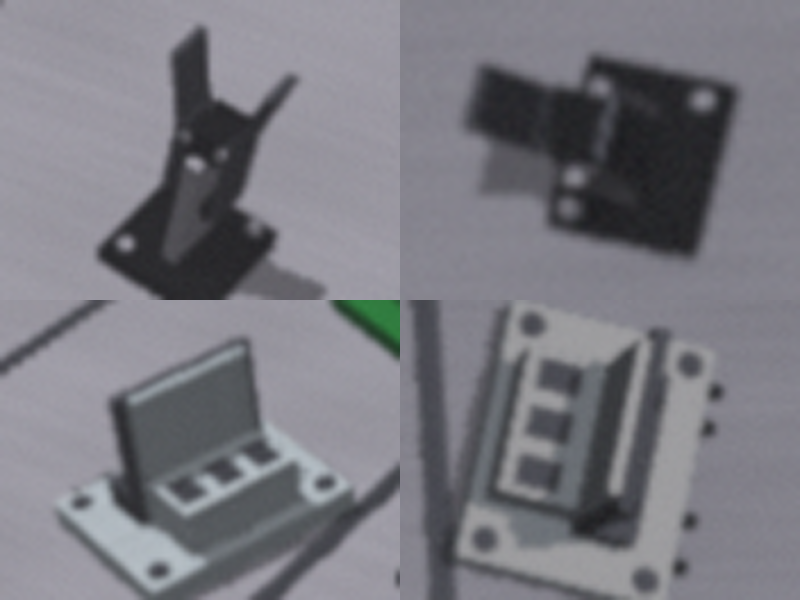

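```bash
python3 - <<'E'
from h import *
s=cv2.imread("pics/s0.png");t=cv2.imread("pics/t0.png")
def c(im,u,v,w=88,h=66):return cv2.resize(im[v-h//2*1:v+h//2,u-w//2:u+w//2],(400,300),interpolation=cv2.INTER_CUBIC)
cv2.imwrite("pics/c1.png",np.hstack([c(s,278,200,120,90),c(t,318,208,120,90)]))
E
```

```text
(no output)
```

View pics/c1.png

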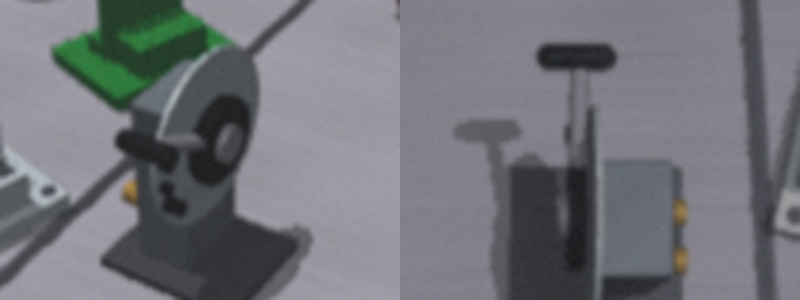

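The crops confirm both choices. The upright V-tailed clamp sits on the black stand, with left tail top at scene about (403,242) and right tail at about (426,250). The aluminium flange and dark plate are on the grey pallet. The lever's black grip is at top (311,180).

```bash
python3 - <<'E'
from h import *
import pickle;a,b=pickle.load(open("f0.pkl","rb"))
T=lambda u,v:(132+u/6.06,203+v/6.06)
S=lambda u,v:(362+u/4.545,233+v/4.545)
B=[atz(b,*T(*p),.01) for p in[(190,55),(338,88),(298,257),(148,225)]]
print("base",np.round(B,4).tolist(),np.mean(B,0))
print("sides",[np.linalg.norm(B[i]-B[i-1]) for i in range(4)])
print("Ltail",[np.round(atz(b,*T(*p),.128),4) for p in[(85,62),(65,130)]])
print("Ltail tri",tri(a,S(205,27),b,T(85,62)), tri(a,S(172,50),b,T(65,130)))
for p in[(205,27),(172,50),(298,76)]:print("sc",atz(a,*S(*p),.128))
T2=lambda u,v:(358+u/4.545,175+v/4.545); S2=lambda u,v:(161+u/4.545,172+v/4.545)
e=[atz(b,*T2(*p),.105) for p in[(242,33),(258,38),(210,200),(225,197)]];print("edge top",np.round(e,4).tolist())
e=[atz(a,*S2(*p),.105) for p in[(128,103),(248,45),(113,98),(243,38)]];print("edge sc",np.round(e,4).tolist())
e=[atz(b,*T2(*p),.018) for p in[(312,50),(250,295),(60,255)]];print("pallet",np.round(e,4).tolist(),"ctr",(e[0]+e[2])/2, np.linalg.norm(e[0]-e[1]),np.linalg.norm(e[1]-e[2]))
O=lambda c,u,v:(c[0]-60+u/3.333,c[1]-45+v/3.333)
print("lever",[atz(b,*O((318,208),*p),.168) for p in[(142,56),(212,57),(177,57)]],tri(a,O((278,200),148,150),b,O((318,208),177,57)))
print("block top",[atz(b,*O((318,208),*p),.15) for p in[(205,160),(272,160),(205,275),(270,277)]])
E
```

```text
base [[0.5524, 0.3065, 0.01], [0.5379, 0.2478, 0.01], [0.4727, 0.2622, 0.01], [0.4863, 0.3211, 0.01]] [0.51231975 0.28442852 0.01      ]
sides [np.float64(0.06771227613087086), np.float64(0.0604695846761051), np.float64(0.06675999179557791), np.float64(0.06046828644269286)]
Ltail [array([0.5296, 0.3055, 0.128 ]), array([0.5063, 0.3116, 0.128 ])]
Ltail tri (array([0.52712853, 0.28427374, 0.15934852]), np.float64(0.019912949841087182)) (array([0.51346009, 0.28403324, 0.13782427]), np.float64(0.04880270865702405))
sc [0.49676543 0.26992535 0.128     ]
sc [0.51926496 0.26188193 0.128     ]
sc [0.50738861 0.31564185 0.128     ]
edge top [[0.5862, -0.2517, 0.105], [0.5836, -0.2591, 0.105], [0.5075, -0.2302, 0.105], [0.5087, -0.2374, 0.105]]
edge sc [[0.5837, -0.2509, 0.105], [0.5056, -0.2301, 0.105], [0.5844, -0.2614, 0.105], [0.5013, -0.2372, 0.105]]
pallet [[0.5974, -0.3159, 0.018], [0.4713, -0.2729, 0.018], [0.4943, -0.1775, 0.018]] ctr [ 0.54583652 -0.2466691   0.018     ] 0.13323556996710148 0.09817536380781679
lever [array([ 0.58125928, -0.01349988,  0.168     ]), array([ 0.57958976, -0.05465291,  0.168     ]), array([ 0.5801182 , -0.03406439,  0.168     ])] (array([ 0.57947046, -0.03266703,  0.16723983]), np.float64(0.003292857388414647))
block top [array([ 0.52133422, -0.04956252,  0.15      ]), array([ 0.52030896, -0.08935562,  0.15      ]), array([ 0.45310232, -0.0469172 ,  0.15      ]), array([ 0.45093222, -0.08489747,  0.15      ])]
```

>>> play_rows([
  [-35, -15.5, 0, 0, 0, 0],
  [-35, -15.5, 0, 0, 0, 0],
  [-35, -15.5, 0, 0, 0, 0],
  [-35, -15.5, 0, 0, 0, 0],
  [-35, -15.5, 0, 0, 0, 0],
], hand=85)

```text
time: 0.52
tool_pos: [0.3831, 0.4275, 0.2447]
tool_rot: [-0.0, 0.208, 0.978, -0.0]
contact_force: [0.7, -0.3, 0.5]
gripper_width: 0.992
grasp_force: 0.0
```

>>> play_rows([
  [-35, -15.5, 0, 0, 0, 0],
  [-35, -15.5, 0, 0, 0, 0],
  [-35, -15.5, 5, 0, 0, 0],
  [-35, -15.5, 5, 0, 0, -5.5],
  [-35, -15.5, 5, 0, 0, -5.5],
])

```text
time: 0.93
tool_pos: [0.5141, 0.2878, 0.2298]
tool_rot: [-0.0, 0.111, 0.994, -0.0]
contact_force: [0.8, 0.1, 0.6]
gripper_width: 0.999
grasp_force: 0.0
```

```bash
cat >> h.py <<'E'
from scipy.spatial.transform import Rotation as Ro
def go(p,yd=None):
    s=manip.state();q=s["tool_rot"];R=Ro.from_quat([q[1],q[2],q[3],q[0]]).as_matrix()
    print("t",s["time"],"pos",np.round(s["tool_pos"],4),"yaw_y",round(np.degrees(np.arctan2(R[1,1],R[0,1])),2),"z",np.round(R[:,2],3),"w",round(s["gripper_width"],3),"g",np.round(s["grasp_force"],1),"F",np.round(s["contact_force"],1))
    print("tool delta mm",np.round(1000*R.T@(np.array(p)-s["tool_pos"]),1))
E
python3 - <<'E'
from h import *
go([.5125,.2855,.150]);f=grab("top","pics/t1.png");g=grab("scene","pics/s1.png")
t=cv2.imread("pics/t1.png")[190:270,115:222];s=cv2.imread("pics/s1.png")[205:305,340:473]
cv2.imwrite("pics/c2.png",np.hstack([cv2.resize(s,(400,300)),cv2.resize(t,(400,300))]))
E
```

```text
t 0.9333 pos [0.5141 0.2878 0.2298] yaw_y 77.25 z [-0. -0. -1.] w 0.999 g 0.0 F [0.8 0.1 0.6]
tool delta mm [ 1.  -2.5 79.8]
```

View pics/c2.png

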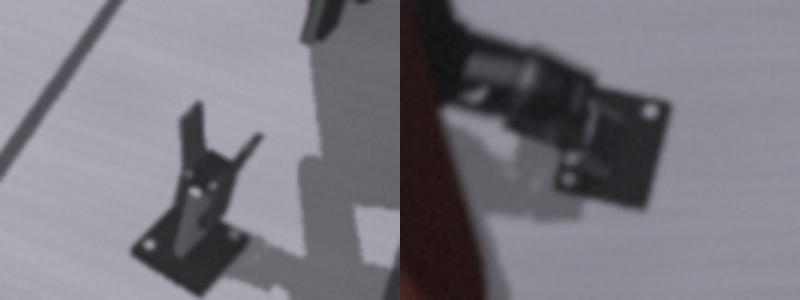

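The crop shows the clamp undisturbed, with the gripper above it (scene, upper right). I'll centre and descend.

>>> play_rows([
  [1, -2.5, 30, 0, 0, 0],
  [0, 0, 30, 0, 0, 0],
  [0, 0, 20, 0, 0, 0],
  [0, 0, 20, 0, 0, 0],
  [0, 0, 15, 0, 0, 0],
])

```text
time: 1.45
tool_pos: [0.5102, 0.2874, 0.1126]
tool_rot: [-0.002, 0.113, 0.994, -0.001]
contact_force: [-0.5, 0.1, 0.1]
gripper_width: 0.994
grasp_force: 0.0
```

```bash
python3 - <<'E'
from h import *
go([.5125,.2855,.106]);g=grab("scene","pics/s2.png");f=grab("top","pics/t2.png")
s=cv2.imread("pics/s2.png")[195:305,340:487];t=cv2.imread("pics/t2.png")[180:280,105:238]
cv2.imwrite("pics/c3.png",np.hstack([cv2.resize(s,(400,300)),cv2.resize(t,(400,300))]))
print(proj(g,np.array([.5125,.2855,.109])),proj(g,np.array(manip.state()["tool_pos"])))
E
```

```text
t 1.45 pos [0.5102 0.2874 0.1126] yaw_y 76.98 z [-0.003 -0.001 -1.   ] w 0.994 g 0.0 F [-0.5  0.1  0.1]
tool delta mm [-2.7 -1.3  6.6]
[410.40892162 252.85767005] [411.80500267 251.25381651]
```

View pics/c3.png

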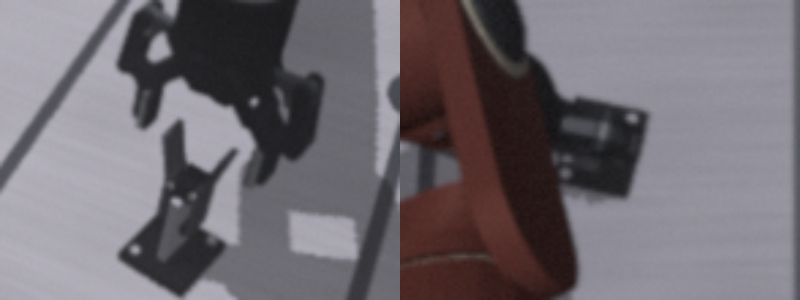

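The fingers straddle the tails: tips at scene (393,241) and (435,263), tail tops at (404,242) and (427,250). They are centred within a few mm. I'll finish the descent and close in stages, watching the side force.

>>> play_rows([
  [-2.5, 0, 4, 0, 0, 0],
  [0, 0, 2, 0, 0, 0],
  [0, 0, 0, 0, 0, 0],
  [0, 0, 0, 0, 0, 0],
], hand=56)

```text
time: 1.88
tool_pos: [0.515, 0.2872, 0.1105]
tool_rot: [0.001, 0.113, 0.994, 0.0]
contact_force: [0.1, 0.5, 0.6]
gripper_width: 0.658
grasp_force: 0.0
```

>>> play_rows([
  [0, 0, 0, 0, 0, 0],
  [0, 0, 0, 0, 0, 0],
], hand=48)

```text
time: 2.05
tool_pos: [0.5153, 0.2873, 0.1111]
tool_rot: [0.001, 0.113, 0.994, 0.001]
contact_force: [-1.4, -0.6, 5.7]
gripper_width: 0.565
grasp_force: 6.5
```

>>> play_rows([
  [0, 0, 0, 0, 0, 0],
  [0, 0, 0, 0, 0, 0],
], hand=42)

```text
time: 2.22
tool_pos: [0.5157, 0.2875, 0.1118]
tool_rot: [0.002, 0.113, 0.994, 0.001]
contact_force: [-1.5, 0.6, 6.8]
gripper_width: 0.496
grasp_force: 7.4
```

>>> play_rows([
  [2, 0, 5, 0, 0, 0],
  [0, 0, 0, 0, 0, 0],
], hand=42)

```text
time: 2.38
tool_pos: [0.5147, 0.2881, 0.1073]
tool_rot: [0.003, 0.113, 0.994, 0.001]
contact_force: [1.0, 0.5, 7.0]
gripper_width: 0.496
grasp_force: 7.3
```

>>> play_rows([
  [0, 0, 0, 0, 0, 0],
  [0, 0, 0, 0, 0, 0],
  [0, 0, 0, 0, 0, 0],
  [0, 0, 0, 0, 0, 0],
], hand=10)

```text
time: 2.72
tool_pos: [0.5152, 0.2883, 0.1084]
tool_rot: [0.003, 0.113, 0.994, 0.002]
contact_force: [0.0, -0.1, 10.3]
gripper_width: 0.333
grasp_force: 60.8
```

```bash
python3 - <<'E'
from h import *
go([.5125,.2855,.106]);g=grab("scene","pics/s3.png")
s=cv2.imread("pics/s3.png")[195:305,340:487]
cv2.imwrite("pics/c4.png",cv2.resize(s,(600,450)))
E
```

```text
t 2.7167 pos [0.5152 0.2883 0.1084] yaw_y 77.0 z [ 0.007  0.003 -1.   ] w 0.333 g 60.8 F [ 0.  -0.1 10.3]
tool delta mm [ 2.  -3.3  2.4]
```

View pics/c4.png

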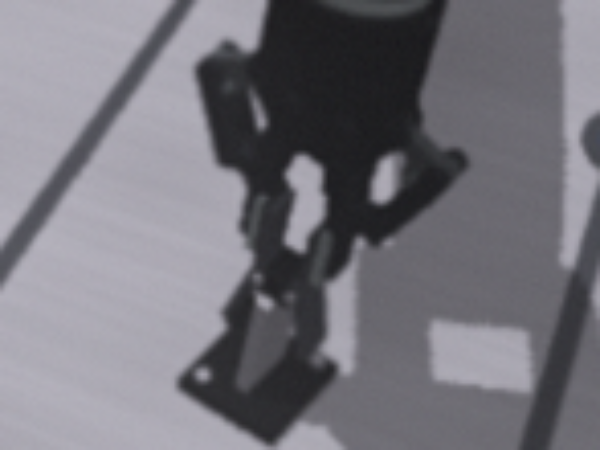

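The tails are pinched between the pads and the jaws stand open around the tab at crop (270,330). Next I lift and carry over the dial.

>>> play_rows([
  [0, 0, -15, 0, 0, 0],
  [0, 0, -30, 0, 0, 0],
  [0, 0, -40, 0, 0, 0],
  [0, 0, -40, 0, 0, 0],
  [0, 0, -40, 0, 0, 0],
])

```text
time: 3.18
tool_pos: [0.5118, 0.2871, 0.2705]
tool_rot: [-0.0, 0.113, 0.994, -0.0]
contact_force: [1.5, 0.1, -1.3]
gripper_width: 0.334
grasp_force: 59.7
```

>>> play_rows([
  [-6, -20, -5, 0, 0, 0],
  [-9, -32, 0, 0, 0, 0],
  [-10, -35, 0, 0, 0, 0],
  [-10, -35, 0, 0, 0, 0],
  [-10, -35, 0, 0, 0, 0],
])

```text
time: 3.6
tool_pos: [0.5206, 0.1228, 0.2743]
tool_rot: [0.0, 0.113, 0.994, 0.0]
contact_force: [0.8, 0.2, -0.5]
gripper_width: 0.33
grasp_force: 59.7
```

>>> play_rows([
  [-10, -35, 0, 0, 0, 0],
  [-10, -35, 0, 0, 0, 0],
  [-10, -35, 0, 0, 0, 0],
  [-10, -35, 0, 0, 0, 0],
  [-10, -35, 0, 0, 0, 0],
])

```text
time: 4.02
tool_pos: [0.5299, -0.0593, 0.2742]
tool_rot: [0.0, 0.113, 0.994, 0.0]
contact_force: [0.5, -0.0, -1.1]
gripper_width: 0.328
grasp_force: 59.7
```

>>> play_rows([
  [-10, -35, 0, 0, 0, 0],
  [-10, -35, 0, 0, 0, 0],
  [-10, -35, 0, 0, 0, 0.7],
  [-8, -28, 0, 0, 0, 0.7],
  [-4, -15, 0, 0, 0, 0.6],
])

```text
time: 4.43
tool_pos: [0.5367, -0.2143, 0.2739]
tool_rot: [-0.0, 0.132, 0.991, -0.0]
contact_force: [0.1, 0.6, -0.7]
gripper_width: 0.331
grasp_force: 59.7
```

```bash
python3 - <<'E'
from h import *
go([.5437,-.2473,.21]);grab("scene","pics/s4.png");grab("top","pics/t4.png")
s=cv2.imread("pics/s4.png")[110:260,120:320];t=cv2.imread("pics/t4.png")[140:290,320:520]
cv2.imwrite("pics/c5.png",np.hstack([cv2.resize(s,(400,300)),cv2.resize(t,(400,300))]))
E
```

```text
t 4.4333 pos [ 0.5367 -0.2143  0.2739] yaw_y 74.79 z [-0.    -0.001 -1.   ] w 0.331 g 59.7 F [ 0.1  0.6 -0.7]
tool delta mm [-15.4 -29.9  64. ]
```

View pics/c5.png

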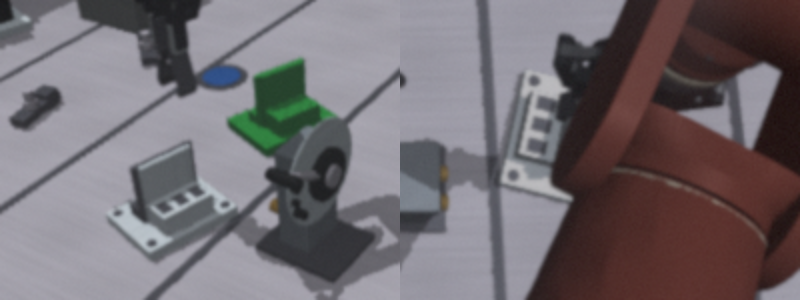

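The clamp is held at scene crop (175,65), and the pallet is clear below. I'll go above the edge and look again with the jaw tips close to it.

>>> play_rows([
  [-8, -15, 10, 0, 0, 0],
  [-7.5, -15, 25, 0, 0, 0],
  [0, 0, 25, 0, 0, 0],
  [0, 0, 15, 0, 0, 0],
  [0, 0, 0, 0, 0, 0],
])

```text
time: 4.95
tool_pos: [0.5423, -0.2414, 0.1942]
tool_rot: [-0.004, 0.13, 0.992, 0.002]
contact_force: [-0.8, 1.2, -1.0]
gripper_width: 0.326
grasp_force: 59.7
```

```bash
python3 - <<'E'
from h import *
go([.5437,-.2473,.14]);g=grab("scene","pics/s5.png");grab("top","pics/t5.png")
s=cv2.imread("pics/s5.png")[130:250,140:300];t=cv2.imread("pics/t5.png")[150:270,330:490]
cv2.imwrite("pics/c6.png",np.hstack([cv2.resize(s,(480,360),interpolation=2),cv2.resize(t,(320,360)) if 0 else cv2.resize(t[:, :107],(320,360))]))
p=np.array(manip.state()["tool_pos"]);R=Ro.from_euler("z",-15,degrees=True).as_matrix()
for o in([0,0,-.0704],[.013,.014,-.0704],[.013,-.014,-.0704]):print("jaw",(proj(g,p+R@o)-[140,130])*3)
for o in([.038,.007,0],[-.038,.007,0],[0,0,0]):print("edge",(proj(g,np.array([.5437,-.2473,.105])+R@o)-[140,130])*3)
E
```

```text
t 4.95 pos [ 0.5423 -0.2414  0.1942] yaw_y 75.08 z [-0.007  0.005 -1.   ] w 0.326 g 59.7 F [-0.8  1.2 -1. ]
tool delta mm [-3.3 -5.5 54.1]
jaw [182.15050546 150.26211235]
jaw [178.59303114 163.06307453]
jaw [159.81145509 149.77506263]
edge [149.18121361 193.25768891]
edge [223.72532822 157.30535519]
edge [182.4950915  171.60025534]
```

View pics/c6.png

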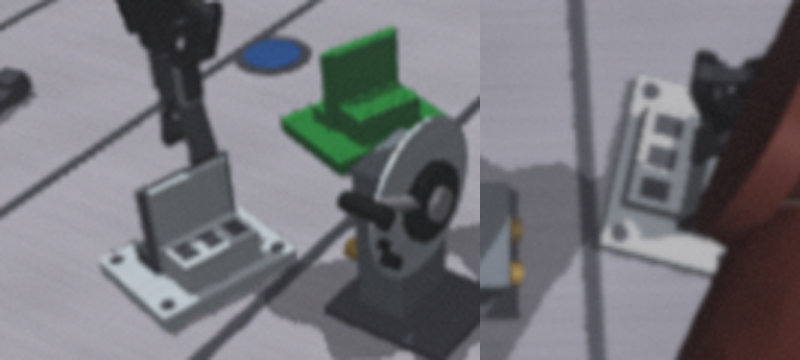

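The clamp's jaws hang just above and behind the flange line: right jaw bottom at crop about (205,163), left at about (172,140), and flange top from (145,190) to (228,152). I'll check the lateral offset numerically by differencing against the first picture.

```bash
python3 - <<'E'
from h import *
a=cv2.imread("pics/s0.png",0).astype(int);b=cv2.imread("pics/s5.png",0).astype(int)
print("cols 190..218");
for v in range(164,194):print(v,' '.join("%3d"%x for x in b[v,186:220]))
import pickle;g=pickle.load(open("f0.pkl","rb"))[0]
p=np.array([.5423,-.2414,.1942]);R=Ro.from_euler("z",-15,degrees=True).as_matrix()
for x in(.013,-.013):
  for y in(.018,.014,-.014,-.018):print(x,y,np.round(proj(g,p+R@[x,y,-.0704]),1))
E
```

```text
cols 190..218
164 163 164 162 161 152 131  98  67  52  44  41  40  47  58  67  70  64  61  59  55  56  86 135 160 164 164 164 164 162 163 163 163 162 161
165 163 161 154 139 120  98  78  67  57  46  38  41  45  52  59  66  62  58  56  51  50  70 122 154 163 164 165 164 163 164 163 164 164 163
166 158 148 130 106  89  83  81  76  60  47  40  43  48  48  53  53  54  52  50  49  47  61 106 146 161 162 162 161 164 164 164 165 163 163
167 138 121  98  82  89 103 108  88  59  41  41  51  58  53  53  50  50  50  49  50  50  55  88 139 159 161 161 161 162 163 163 163 164 164
168 106  86  83  95 116 136 135 100  55  38  42  60  72  66  52  48  53  51  51  51  49  49  76 131 158 163 160 162 161 159 162 163 164 162
169  82  86 107 129 145 156 144 105  57  42  41  56  68  62  53  50  50  50  50  52  51  51  66 114 150 159 159 160 159 162 161 161 161 161
170  89 113 141 154 159 162 148 108  60  46  44  47  50  48  49  52  51  51  52  51  49  50  57  93 139 159 159 161 159 161 161 159 161 160
171 114 141 157 163 162 163 153 113  63  43  46  42  43  43  48  49  51  51  52  51  49  50  51  78 131 15
[... 2629 characters left out ...]
  92  91  90  89  91  94  90  90  90  88  87  83  86 135 160 163
191 161 149 140 134 120 112 118 138 153 158 150 135 122 107  97  92  93  92  93  92  91  91  90  91  92  92  90  88  87  81  81 124 154 161
192 140 120 107 115 124 137 152 158 149 136 115 101  96  91  90  91  90  92  91  92  90  89  91  93  92  92  91  88  91  84  76 110 150 163
193 106  92  95 129 153 158 148 134 115 101  94  93  91  91  90  91  91  91  91  92  91  91  91  90  90  92  89  90  89  83  76 102 146 160
0.013 0.018 [201.7 186.4]
0.013 0.014 [200.8 185.7]
0.013 -0.014 [194.5 181.3]
0.013 -0.018 [193.6 180.6]
-0.013 0.018 [210.3 182.2]
-0.013 0.014 [209.4 181.6]
-0.013 -0.014 [203.1 177.3]
-0.013 -0.018 [202.2 176.7]
```

The jaws match the predicted projection within about 2 px, so the calibration holds. I'll make the last centring move and straddle the edge, watching forces.

>>> play_rows([
  [-2, -5, 0, 0, 0, 0],
  [0, 0, 5, 0, 0, 0],
  [0, 0, 10, 0, 0, 0],
  [0, 0, 10, 0, 0, 0],
  [0, 0, 5, 0, 0, 0],
])

```text
time: 5.47
tool_pos: [0.5444, -0.2491, 0.1673]
tool_rot: [-0.001, 0.13, 0.991, 0.001]
contact_force: [-0.2, -0.2, -1.7]
gripper_width: 0.332
grasp_force: 59.7
```

>>> play_rows([
  [0, 0, 8, 0, 0, 0],
  [0, 0, 5, 0, 0, 0],
  [0, 0, 0, 0, 0, 0],
  [0, 0, 0, 0, 0, 0],
])

```text
time: 5.8
tool_pos: [0.5448, -0.2494, 0.1557]
tool_rot: [-0.0, 0.13, 0.991, 0.0]
contact_force: [0.2, -0.4, -0.6]
gripper_width: 0.328
grasp_force: 59.7
```

```bash
python3 -c "
from h import *
go([.5437,-.2468,.138])"
```

```text
t 5.8 pos [ 0.5448 -0.2494  0.1557] yaw_y 75.0 z [-0.001  0.001 -1.   ] w 0.328 g 59.7 F [ 0.2 -0.4 -0.6]
tool delta mm [ 1.8  2.2 17.7]
```

>>> play_rows([
  [0, 1.5, 6, 0, 0, 0],
  [0, 0, 5, 0, 0, 0],
  [0, 0, 3, 0, 0, 0],
  [0, 0, 2, 0, 0, 0],
  [0, 0, 0, 0, 0, 0],
])

```text
time: 6.22
tool_pos: [0.5451, -0.2479, 0.1395]
tool_rot: [-0.001, 0.13, 0.991, 0.0]
contact_force: [0.1, 0.3, -0.6]
gripper_width: 0.328
grasp_force: 59.7
```

>>> play_rows([
  [0, 0, 2, 0, 0, 0],
  [0, 0, 1, 0, 0, 0],
  [0, 0, 0, 0, 0, 0],
])

```text
time: 6.47
tool_pos: [0.5459, -0.2484, 0.1385]
tool_rot: [0.0, 0.13, 0.991, -0.0]
contact_force: [-2.1, 0.3, 3.0]
gripper_width: 0.329
grasp_force: 60.2
```

>>> play_rows([
  [0, 0, 2, 0, 0, 0],
  [0, 0, 1, 0, 0, 0],
  [0, 0, 0, 0, 0, 0],
])

```text
time: 6.72
tool_pos: [0.5466, -0.2488, 0.1384]
tool_rot: [0.001, 0.13, 0.991, -0.001]
contact_force: [-6.1, 2.9, 14.7]
gripper_width: 0.329
grasp_force: 61.2
```

>>> play_rows([
  [0, 0, 0, 0, 0, 0],
  [0, 0, 0, 0, 0, 0],
  [0, 0, 0, 0, 0, 0],
], hand=50)

```text
time: 6.97
tool_pos: [0.5454, -0.2481, 0.134]
tool_rot: [-0.0, 0.13, 0.991, -0.0]
contact_force: [0.0, 0.3, -0.6]
gripper_width: 0.583
grasp_force: 0.0
```

>>> play_rows([
  [0, 0, 0, 0, 0, 0],
  [0, 0, 0, 0, 0, 0],
  [0, 0, 0, 0, 0, 0],
  [0, 0, 0, 0, 0, 0],
], hand=72)

```text
time: 7.3
tool_pos: [0.5454, -0.2481, 0.134]
tool_rot: [-0.0, 0.13, 0.991, 0.0]
contact_force: [0.4, 0.2, 0.1]
gripper_width: 0.843
grasp_force: 0.0
```

>>> play_rows([
  [0, 0, -10, 0, 0, 0],
  [0, 0, -25, 0, 0, 0],
  [0, 0, -35, 0, 0, 0],
  [0, 0, -35, 0, 0, 0],
  [0, 0, -35, 0, 0, 0],
])

```text
time: 7.72
tool_pos: [0.5452, -0.248, 0.2764]
tool_rot: [0.0, 0.13, 0.991, -0.0]
contact_force: [1.1, -0.0, 0.8]
gripper_width: 0.848
grasp_force: 0.0
```

>>> play_rows([
  [3, 30, 0, 0, 0, -3],
  [3, 37, 0, 0, 0, -3],
  [3, 37, 0, 0, 0, -3],
  [3, 37, 0, 0, 0, -3],
  [3, 37, 0, 0, 0, -0.5],
], hand=0)

```text
time: 8.13
tool_pos: [0.5578, -0.0688, 0.2754]
tool_rot: [0.001, 0.021, 1.0, -0.0]
contact_force: [0.8, 0.7, -0.3]
gripper_width: 0.132
grasp_force: 0.0
```

>>> play_rows([
  [0, 30, 0, 0, 0, 0],
  [0, 10, 0, 0, 6.7, 0],
  [0, 0, 0, 0, 6.7, 0],
  [0, 0, 0, 0, 6.6, 0],
  [0, 0, 0, 0, 0, 0],
])

```text
time: 8.55
tool_pos: [0.5608, -0.03, 0.272]
tool_rot: [-0.176, 0.021, 0.984, 0.004]
contact_force: [-0.3, 1.2, -1.5]
gripper_width: 0.001
grasp_force: 0.0
```

```bash
python3 - <<'E'
from h import *
go([.5875,-.030,.205]);grab("scene","pics/s6.png")
b=cv2.imread("pics/s6.png")
cv2.imwrite("pics/c7.png",cv2.resize(b[100:250,150:350],(800,600),interpolation=2))
E
```

```text
t 8.55 pos [ 0.5608 -0.03    0.272 ] yaw_y 87.56 z [-0.347  0.015 -0.938] w 0.001 g 0.0 F [-0.3  1.2 -1.5]
tool delta mm [-48.3   1.2  53.6]
```

View pics/c7.png

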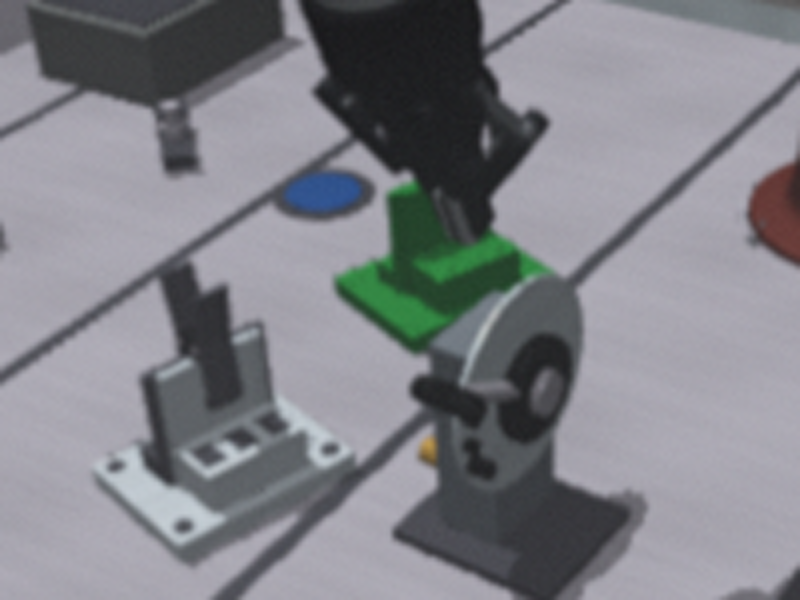

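The clamp stands clipped over flange and plate near mid-edge (crop (218,340)), and the lever is at rest at crop (450,395). Next I move above the lever grip and press along its arc.

>>> play_rows([
  [-24, 0.5, 10, 0, 0, 0],
  [-24, 0.5, 20, 0, 0, 0],
  [0, 0, 23, 0, 0, 0],
  [0, 0, 0, 0, 0, 0],
])

```text
time: 8.93
tool_pos: [0.5835, -0.0303, 0.2036]
tool_rot: [-0.177, 0.022, 0.984, 0.004]
contact_force: [-0.8, 0.6, -1.0]
gripper_width: -0.002
grasp_force: 0.0
```

```bash
python3 -c "
from h import *
go([.5875,-.030,.1887])"
```

```text
t 8.9333 pos [ 0.5835 -0.0303  0.2036] yaw_y 87.48 z [-0.348  0.016 -0.938] w -0.002 g 0.0 F [-0.8  0.6 -1. ]
tool delta mm [-8.9  0.5 12.6]
```

>>> play_rows([
  [-9, 0, 6, 0, 0, 0],
  [0, 0, 6, 0, 0, 0],
  [0, 0, 0, 0, 0, 0],
])

```text
time: 9.18
tool_pos: [0.5909, -0.0309, 0.1944]
tool_rot: [-0.173, 0.022, 0.985, 0.004]
contact_force: [-0.4, 0.4, 0.5]
gripper_width: -0.001
grasp_force: 0.0
```

>>> play_rows([
  [-5, 0, 6, 0, 0, 0],
  [-5, 0, 6, 0, 0, 0],
  [-4, 0, 5, 0, 0, 0],
  [-4, 0, 5, 0, 0, 0],
  [0, 0, 0, 0, 0, 0],
])

```text
time: 9.6
tool_pos: [0.6038, -0.0314, 0.169]
tool_rot: [-0.169, 0.021, 0.985, 0.003]
contact_force: [7.2, -0.1, 5.0]
gripper_width: -0.002
grasp_force: 4.0
```

```bash
python3 - <<'E'
from h import *
go([.5995,-.030,.1407]);go([.5915,-.030,.1017])
grab("scene","pics/s7.png")
E
```

```text
t 9.6 pos [ 0.6038 -0.0314  0.169 ] yaw_y 87.51 z [-0.332  0.014 -0.943] w -0.002 g 4.0 F [ 7.2 -0.1  5. ]
tool delta mm [-5.3  1.2 28.1]
t 9.6 pos [ 0.6038 -0.0314  0.169 ] yaw_y 87.51 z [-0.332  0.014 -0.943] w -0.002 g 4.0 F [ 7.2 -0.1  5. ]
tool delta mm [-10.7   0.9  67.6]
```

The fingertips ran outward on the round grip (large +x force). I'll back off and press again, about 8 mm further in.

>>> play_rows([
  [8, 0, -14, 0, 0, 0],
  [19, 0, -12, 0, 0, 0],
  [0, 0, 0, 0, 0, 0],
  [0, 0, 0, 0, 0, 0],
])

```text
time: 9.98
tool_pos: [0.5846, -0.0305, 0.2022]
tool_rot: [-0.172, 0.021, 0.985, 0.004]
contact_force: [-0.2, -0.5, -0.9]
gripper_width: 0.006
grasp_force: 0.0
```

```bash
python3 - <<'E'
from h import *
go([.5845,-.030,.189]);go([.5945,-.030,.161])
E
```

```text
t 9.9833 pos [ 0.5846 -0.0305  0.2022] yaw_y 87.5 z [-0.338  0.014 -0.941] w 0.006 g 0.0 F [-0.2 -0.5 -0.9]
tool delta mm [-4.4  0.5 12.4]
t 9.9833 pos [ 0.5846 -0.0305  0.2022] yaw_y 87.5 z [-0.338  0.014 -0.941] w 0.006 g 0.0 F [-0.2 -0.5 -0.9]
tool delta mm [-23.3   1.   35.4]
```

>>> play_rows([
  [-4, 0, 12, 0, 0, 0],
  [-6, 0, 8, 0, 0, 0],
  [-6, 0, 8, 0, 0, 0],
  [-5, 0, 7, 0, 0, 0],
  [0, 0, 0, 0, 0, 0],
])

```text
time: 10.4
tool_pos: [0.595, -0.0311, 0.1596]
tool_rot: [-0.169, 0.021, 0.985, 0.004]
contact_force: [9.8, 0.2, 8.3]
gripper_width: -0.003
grasp_force: 5.4
```

```bash
python3 - <<'E'
from h import *
go([.596,-.030,.131]);g=grab("scene","pics/s7.png")
a=cv2.imread("pics/s0.png",0);b=cv2.imread("pics/s7.png",0)
def tip(q):return np.array([.492+.1*np.cos(.5-q),-.0335,.12+.1*np.sin(.5-q)])
for q in(0,.3,.6,.9):print(q,np.round(proj(g,tip(q)+[0,.022,0]),1),np.round(proj(g,tip(q)),1))
print(proj(g,tip(0)+[0,.024,0]))
for v in range(192,222,1):print(v,' '.join("%3d"%x for x in b[v,248:282]))
E
```

```text
t 10.4 pos [ 0.595  -0.0311  0.1596] yaw_y 87.51 z [-0.333  0.014 -0.943] w -0.003 g 5.4 F [9.8 0.2 8.3]
tool delta mm [-10.4   1.1  26.7]
0 [269.8 202.7] [261.2 199.6]
0.3 [267.6 215.5] [259.2 212.3]
0.6 [267.8 226.5] [259.5 223.2]
0.9 [270.  234.4] [262.  231.2]
[270.56909338 202.93875963]
192  36  36  34  36  34  34  35  33  33  32  35  34  33  34  40  51  50  47  46  49  47  51  57  70  78  78  70  57  42  35  36  38  40  37
193  35  33  37  35  34  34  35  34  34  33  33  36  35  33  37  44  51  54  57  47  43  43  48  59  64  62  60  53  39  37  37  36  37  35
194  37  34  36  36  35  35  35  37  37  34  34  35  34  34  38  43  55  62  58  48  40  41  44  46  51  54  54  53  40  36  37  37  36  35
195  37  34  35  36  34  34  36  36  35  36  36  34  37  38  36  45  59  62  50  39  40  41  44  42  43  47  55  56  42  34  37  37  35  34
196  34  35  34  37  34  34  35  35  37  35  36  37  38  38  38  40  50  51  41  36  36  39  43  38  40  48  64  55  40  37  36  37  36  36
197  36  36  35  32  36  36  35  35  34  37  39  38  38  39  37  40  40  40  35  34  37  41  38  38  40  57
[... 2692 characters left out ...]

217 180 180 181 182 182 181 182 179 176 165 143  94  57  46  39  37  37  37  34  37  36  35  36  37  34  43  73  88  91  91  94  91  89  80
218 180 180 181 180 179 181 181 181 181 183 167 114  72  58  53  49  45  41  44  50  48  45  41  37  35  52  79  88  92  93  92  89  82  69
219 180 178 178 177 179 179 180 179 180 181 171 117  76  67  66  61  61  58  62  72  75  73  63  52  51  67  88  92  93  90  88  79  72  63
220 178 179 178 177 177 177 179 177 178 180 172 123  80  70  67  70  67  69  72  81  88  87  84  78  78  82  92  92  91  83  77  71  63  62
221 177 178 176 178 176 178 178 177 178 179 163 117  76  68  69  70  70  68  72  75  79  85  88  89  88  90  87  87  81  70  66  62  62  61
```

The lever grip's end now projects at about (270,214), which is roughly the first notch, with the fingertips centred on it. I'll continue to the second notch, easing outward slightly.

>>> play_rows([
  [-4, 0, 7, 0, 0, 0],
  [-4, 0, 7, 0, 0, 0],
  [-3, 0, 7, 0, 0, 0],
  [-3, 0, 6, 0, 0, 0],
  [0, 0, 0, 0, 0, 0],
])

```text
time: 10.87
tool_pos: [0.5966, -0.0311, 0.1284]
tool_rot: [-0.172, 0.021, 0.985, 0.004]
contact_force: [5.7, -0.4, 5.9]
gripper_width: -0.001
grasp_force: 3.9
```

```bash
python3 -c "
from h import *
go([.5885,-.030,.102])"
```

```text
t 10.8667 pos [ 0.5966 -0.0311  0.1284] yaw_y 87.5 z [-0.339  0.015 -0.941] w -0.001 g 3.9 F [ 5.7 -0.4  5.9]
tool delta mm [-1.3  0.7 27.6]
```

>>> play_rows([
  [-1, 0, 7, 0, 0, 0],
  [-1, 0, 7, 0, 0, 0],
  [-1, 0, 7, 0, 0, 0],
  [0, 0, 5, 0, 0, 0],
  [0, 0, 0, 0, 0, 0],
])

```text
time: 11.28
tool_pos: [0.5892, -0.0307, 0.103]
tool_rot: [-0.174, 0.021, 0.985, 0.004]
contact_force: [5.0, -0.3, 4.8]
gripper_width: 0.001
grasp_force: 3.0
```

```bash
cat > tipfit.py <<'E'
from h import *
go([.5895,-.030,.099]);g=grab("scene","pics/s_%d.png"%int(100*manip.state()["time"]))
def tip(q):return np.array([.492+.1*np.cos(.5-q),-.0335,.12+.1*np.sin(.5-q)])
# reference: grip end at rest, template matched against projected arc
a=cv2.imread("pics/s0.png");b=cv2.cvtColor(g["image"],cv2.COLOR_RGB2BGR)
for q in(.6,.75,.85,.9,.95,1.05,1.2):print(q,np.round(proj(g,tip(q)+[0,.024,0]),1),end=' ')
print()
gr=cv2.cvtColor(b,cv2.COLOR_BGR2GRAY)
for v in range(222,250):print(v,' '.join("%3d"%x for x in gr[v,254:284]))
E
python3 tipfit.py
```

```text
t 11.2833 pos [ 0.5892 -0.0307  0.103 ] yaw_y 87.5 z [-0.342  0.015 -0.94 ] w 0.001 g 3.0 F [ 5.  -0.3  4.8]
tool delta mm [-1.6  0.7  3.7]
0.6 [268.5 226.7] 0.75 [269.4 231.2] 0.85 [270.3 233.6] 0.9 [270.8 234.7] 0.95 [271.3 235.7] 1.05 [272.6 237.4] 1.2 [274.8 239.1] 
222 116  86  60  44  40  37  39  36  37  41  38  37  36  36  37  37  37  44  54  67  74  74  73  65  63  63  62  64  63  61
223 155 101  60  45  44  42  39  36  37  38  39  38  41  37  39  43  50  59  64  71  66  65  63  62  64  64  64  62  64  63
224 167 114  70  52  56  57  52  43  40  37  38  37  39  38  46  54  63  69  71  68  66  65  63  63  64  65  62  64  64  64
225 144 101  73  57  59  68  69  54  41  36  37  38  38  38  47  64  67  71  69  69  64  60  63  62  65  61  62  62  62  63
226 100  66  59  62  56  68  74  69  48  39  39  40  37  44  50  65  69  71  69  70  66  62  61  63  63  62  64  64  63  60
227  63  44  49  61  57  62  73  76  57  42  40  37  38  48  60  69  68  69  70  70  63  62  63  63  65  63  61  62  61  59
228  45  37  44  58  58  57  68  76  67  50  39  37  43  55  65  70  70  70  71  70  
[... 1942 characters left out ...]
 180 177 175 172 163 142 107  84  63  59  61  64  70  65  58  60  58  58  59  58
245 180 178 180 179 176 179 179 179 179 178 178 180 178 179 178 171 156 139 106  84  69  59  58  56  56  57  59  59  60  59
246 181 181 180 179 179 177 177 179 178 178 177 179 178 179 178 178 177 171 156 143 121  89  77  61  55  53  56  58  61  57
247 185 183 181 182 180 180 178 179 176 177 177 177 176 176 177 177 179 179 175 174 161 150 136 101  72  60  54  54  55  59
248 182 183 183 181 180 182 181 178 178 178 176 177 177 176 177 177 177 178 179 179 176 177 173 150 109  84  70  58  53  53
249 181 182 181 182 183 182 182 181 180 179 178 177 177 177 177 176 177 176 177 177 179 179 180 166 129 107  98  84  71  59
```

>>> play_rows([
  [-1, 0, 3, 0, 0, 0],
  [0, 0, 1.5, 0, 0, 0],
  [0, 0, 0, 0, 0, 0],
  [0, 0, 0, 0, 0, 0],
])

```text
time: 11.67
tool_pos: [0.5886, -0.0306, 0.1006]
tool_rot: [-0.174, 0.021, 0.984, 0.004]
contact_force: [1.0, -0.4, 7.3]
gripper_width: 0.001
grasp_force: 3.5
```

```bash
python3 tipfit.py | sed -n '1,4p;12,21p'
```

```text
t 11.6667 pos [ 0.5886 -0.0306  0.1006] yaw_y 87.5 z [-0.343  0.015 -0.939] w 0.001 g 3.5 F [ 1.  -0.4  7.3]
tool delta mm [-1.4  0.7  1.2]
0.6 [268.5 226.7] 0.75 [269.4 231.2] 0.85 [270.3 233.6] 0.9 [270.8 234.7] 0.95 [271.3 235.7] 1.05 [272.6 237.4] 1.2 [274.8 239.1] 
222  80  68  62  44  38  36  35  37  38  36  36  38  37  37  38  36  35  39  43  50  59  70  71  64  60  63  64  63  62  64
230  55  43  36  42  53  54  53  69  76  70  54  39  39  46  52  55  62  67  72  71  67  64  63  62  62  62  58  59  57  57
231  63  50  43  40  43  45  45  60  72  74  60  48  38  38  42  42  51  61  68  71  66  64  64  64  62  60  55  59  60  57
232  76  69  58  52  41  40  40  49  55  61  57  43  39  40  40  39  42  50  65  70  63  64  62  62  57  59  58  58  57  57
233  81  78  75  68  60  50  44  41  43  45  44  41  38  41  41  40  40  42  61  68  67  62  60  59  56  60  57  57  58  58
234  77  79  82  80  75  67  58  51  43  41  38  36  39  41  41  40  37  42  57  66  63  60  59  58  57  57  57  58  59  58
235  64  69  76  80  80  81  75  68  59  54  46  43  37  39  40  40  40  47  63  70  68  61  57  59  59  59  57  57  56  58
236  72  62  63  70  73  81  80  80  77  71  67  61  49  41  41  39  48  61  75  80  73  65  61  60  57  58  58  58  58  59
237 121  90  64  57  61  67  72  79  79  82  81  75  67  60  52  55  66  74  80  82  80  76  72  72  66  61  60  59  59  56
238 164 144 108  86  78  66  63  67  69  76  79  83  81  75  71  73  79  80  82  80  82  81  81  79  76  70  62  60  58  59
239 180 173 157 148 139 109  86  66  59  60  70  76  79  81  79  81  83  80  81  81  80  84  82  84  79  70  62  59  60  60
```

```bash
ls pics; python3 - <<'E'
from h import *
import glob
L=sorted(glob.glob("pics/s_*.png"),key=lambda s:int(s[7:-4]))
for n,(u,v0,v1) in {"pics/s0.png":(269,195,216),"pics/s7.png":(267,206,226),L[-1]:(269,222,242)}.items():
    g=cv2.imread(n,0)
    for du in(-2,-1,0,1,2,3):print(n,u+du,v0,g[v0:v1,u+du].tolist())
E
```

```text
c0.png
c1.png
c2.png
c3.png
c4.png
c5.png
c6.png
c7.png
s0.png
s1.png
s2.png
s3.png
s4.png
s5.png
s6.png
s7.png
s_1128.png
s_1166.png
t0.png
t1.png
t2.png
t4.png
t5.png
pics/s0.png 267 195 [95, 102, 83, 51, 38, 37, 39, 36, 34, 32, 34, 46, 67, 75, 56, 38, 33, 36, 46, 51, 48]
pics/s0.png 268 195 [90, 106, 92, 62, 39, 39, 35, 36, 34, 31, 31, 40, 59, 73, 57, 40, 34, 33, 34, 34, 33]
pics/s0.png 269 195 [93, 107, 99, 67, 43, 35, 35, 32, 33, 33, 39, 49, 65, 77, 66, 51, 38, 41, 43, 38, 36]
pics/s0.png 270 195 [95, 109, 99, 78, 51, 38, 35, 35, 38, 46, 58, 69, 75, 78, 75, 65, 61, 67, 62, 46, 33]
pics/s0.png 271 195 [96, 107, 100, 78, 65, 52, 48, 48, 58, 68, 76, 77, 80, 78, 79, 77, 78, 81, 74, 60, 41]
pics/s0.png 272 195 [96, 105, 97, 83, 68, 64, 70, 75, 75, 81, 79, 80, 80, 81, 80, 82, 78, 80, 76, 66, 48]
pics/s7.png 265 206 [68, 66, 85, 94, 81, 60, 40, 39, 39, 38, 39, 37, 41, 58, 69, 68, 67, 68, 69, 69]
pics/s7.png 266 206 [130, 114, 108, 97, 73, 50, 37, 38, 39, 38, 37, 34, 44, 62, 72, 72, 67, 69, 68, 68]
pics/s7.png 267 206 [153, 131, 110, 85, 59, 41, 36, 35, 37, 36, 37, 37, 50, 72, 81, 75, 7
[... 252 characters left out ...]
9, 77, 71, 71, 76, 71, 56, 38, 38, 36, 41, 63, 84, 88, 82, 74, 68, 70]
pics/s_1166.png 267 222 [37, 37, 37, 37, 38, 40, 47, 51, 46, 38, 40, 40, 40, 39, 41, 60, 75, 80, 72, 59]
pics/s_1166.png 268 222 [37, 36, 37, 41, 45, 50, 61, 63, 51, 42, 40, 40, 41, 40, 40, 52, 71, 78, 79, 66]
pics/s_1166.png 269 222 [36, 38, 45, 55, 62, 65, 68, 67, 55, 42, 39, 40, 39, 40, 38, 54, 73, 80, 80, 70]
pics/s_1166.png 270 222 [35, 40, 48, 63, 69, 70, 69, 69, 61, 51, 42, 40, 37, 39, 48, 65, 78, 82, 82, 77]
pics/s_1166.png 271 222 [38, 49, 61, 66, 71, 70, 69, 71, 66, 61, 50, 42, 42, 47, 60, 74, 80, 80, 81, 78]
pics/s_1166.png 272 222 [42, 56, 68, 70, 69, 71, 68, 69, 71, 67, 65, 60, 56, 62, 74, 80, 81, 80, 81, 81]
```

>>> play_rows([
  [0, 0, 1, 0, 0, 0],
  [0, 0, 0, 0, 0, 0],
  [0, 0, 0, 0, 0, 0],
  [0, 0, 0, 0, 0, 0],
  [0, 0, 0, 0, 0, 0],
])

```text
time: 12.13
tool_pos: [0.5883, -0.0307, 0.0999]
tool_rot: [-0.174, 0.021, 0.984, 0.004]
contact_force: [1.3, -0.1, 7.0]
gripper_width: -0.001
grasp_force: 3.6
```

```bash
python3 tipfit.py | sed -n '1,2p;17,21p'; python3 - <<'E'
from h import *
# clamp still as in the last view? compare region away from the arm
import glob
L=sorted(glob.glob("pics/s_*.png"),key=lambda s:int(s[7:-4]))
a=cv2.imread("pics/s6.png",0)[160:235,170:225];b=cv2.imread(L[-1],0)[160:235,170:225]
print("clamp region mean diff",cv2.absdiff(a,b).mean(),(cv2.absdiff(a,b)>40).sum())
E
```

```text
t 12.1333 pos [ 0.5883 -0.0307  0.0999] yaw_y 87.5 z [-0.343  0.015 -0.939] w -0.001 g 3.6 F [ 1.3 -0.1  7. ]
tool delta mm [-1.4  0.7  0.5]
235  64  70  76  79  81  81  75  68  58  49  45  41  38  39  40  37  41  46  61  67  67  62  57  57  60  57  58  58  59  59
236  73  61  63  68  72  80  81  79  75  69  66  53  46  43  42  40  47  61  75  79  73  67  61  62  59  58  57  60  58  62
237 121  90  63  59  60  65  74  78  81  83  78  74  67  61  53  56  63  75  80  81  81  75  72  71  65  61  61  58  56  58
238 164 143 107  85  77  66  60  63  71  77  80  78  79  75  72  71  80  80  82  83  82  81  83  81  76  69  63  59  59  57
239 178 172 156 148 139 109  84  65  59  63  68  76  78  80  80  81  83  82  80  80  80  83  82  82  79  69  62  62  58  58
clamp region mean diff 14.224 246
```

```bash
python3 - <<'E'
from h import *
import glob
L=sorted(glob.glob("pics/s_*.png"),key=lambda s:int(s[7:-4]))
a=cv2.imread("pics/s6.png",0);b=cv2.imread(L[-1],0)
t=a[164:200,186:212]
r=cv2.matchTemplate(b[154:210,176:222],t,cv2.TM_CCOEFF_NORMED);print(cv2.minMaxLoc(r)[1:], "expect (10,10)")
ys,xs=np.where(cv2.absdiff(a,b)[160:235,170:225]>40);print(ys.min()+160,ys.max()+160,xs.min()+170,xs.max()+170)
E
```

```text
(0.9976807832717896, (20, 4), (10, 10)) expect (10,10)
160 189 208 224
```

```bash
python3 -c "
from plant import manip
print(manip.job_done())"
```

```text
the job is handed in; nothing more can be done
None
```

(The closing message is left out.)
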